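# Start the dust extractor and hold its shutter half open

### The job

Start the dust extractor on the model-maker's bench by pressing the red pedal switch right down to its stop for a moment and letting it come up again. Then slide the extractor's sprung shutter by its orange tab to half open, with the red pointers on the yellow bands, and finish while holding it there still with the gripper, since the spring shuts it when let go. Leave the other things on the bench where they are.

Things in the scene. Friction and masses are not known exactly. Their poses are not given: they have to be found in the camera images.
- extractor: bench dust extractor, fixed: a white and grey box 230 mm (own x) x 240 mm (own y) x 90 mm high, origin at the centre of its underside, z up. On its grey top two dark guide rails (12 mm high, own x = -75 and +75 mm) run along own y; between them an aluminium shutter slides towards own +y over the intake. A steel spring tube, 18 mm thick, lies on the top at own x = +45 mm, from y = +68 to +150 mm.
- shutter (a joint): opening of the shutter in m: 0 shut, 0.08 fully open, 0.04 half open; it slides along the extractor's +y. A spring always pulls it shut: about 3 N when shut, rising by 1.2 N per 10 mm to about 8 N at half and 13 N fully open. It does not stay by itself. White lines on both rails mark shut and fully open, and a 12 mm wide yellow band between them marks half; two red pointers on the shutter, in line with its tab, move along the rails.
- shutter_grip (a point): the middle of the shutter's orange upright tab, where to grip or push it; moves with the shutter, axes as the extractor's. The tab is 12 mm thick (along the slide, y), 50 mm wide (x) and stands 45 mm above the shutter plate, from 25 mm below this point to 20 mm above it; this point is 120 mm above the table
- half_mark (a point): fixed point of the extractor where shutter_grip lies when the shutter is exactly half open (above the line between the centres of the two yellow bands); axes as the extractor's
- pedal (a joint): angle of the pedal in rad: 0 up (rest), 0.22 fully down at its stop. Sprung: it rises again by itself when released
- pedal_pad (a point): point on top of the pedal's black rubber pad, where to press; moves with the pedal. The red pedal plate is 155 x 82 mm, hinged at the far end (+x of the base), 120 mm from this point; at rest it slopes up towards the robot by 0.26 rad and the point is about 72 mm above the table, at the stop about 26 mm lower. Pressing here takes about 4 N at first and 12 N at the stop
- pedal_base: steel base of the pedal switch, fixed, 190 (x) x 100 (y) x 12 mm, with hinge lugs 46 mm high at its +x end; origin at the centre of its underside
- organizer: loose flat parts box with clear lid, blue, 110 x 150 x 42 mm; origin at the centre of its underside. Bystander
- cutters: loose side cutters with red handles, about 130 mm long, 12 mm high, lying flat; origin under the pivot. Bystander
- screwdriver: loose screwdriver with yellow handle, 170 mm long, lying. Bystander
- cup: loose blue cup, 74 mm wide, 85 mm high; origin at the centre of its underside. Bystander
- glue: loose white glue bottle with orange cap, 48 mm wide, 120 mm high; origin at the centre of its underside. Bystander
- strip: loose light wooden strip lying flat, 30 x 200 x 5 mm; origin at the centre of its underside. Bystander
- tray: loose grey tray of wooden deadeyes, 80 x 110 x 22 mm; origin at the centre of its underside. Bystander
- deadeye: loose round wooden deadeye, 24 mm wide, 9 mm high, lying on the extractor's top in the 33 mm wide margin outside the guide rail nearer the robot; origin at the centre of its underside. Bystander
Mind the look-alikes: they are no part of the job. What is shaped like the pedal_base but turquoise is not meant.

How it is judged:
On the way, in this order (a step that is already met when the one before it is completed fails the run):
1. the pedal is pressed down to its stop by the robot (value of joint pedal above 0.2 rad and value of joint shutter below 0.01 m), for 0.1 s.
2. the pedal is let up again while the shutter is still shut (value of joint pedal below 0.04 rad and value of joint shutter below 0.01 m), for 0.1 s.
3. the shutter is held at half travel by the fingers (value of joint shutter between 0.034 and 0.046 m and velocity of joint shutter between -0.01 and 0.01 m/s and contact force between the fingers and shutter above 3 N), for 0.5 s.
At the end, for the whole second after the job is handed in: the shutter is held still by the fingers (contact force over 3 N, speed under 10 mm/s) at 34 to 46 mm of its 80 mm travel, and the pedal is up (under 0.04 rad) (all of step 3 and value of joint pedal below 0.04 rad); the arm keeps its last pose, push and grip.
It fails at once if a bystander is moved by more than 40 mm (distance of any of organizer, cutters, screwdriver, cup, glue, strip, tray, deadeye from where it was at the start of the episode above 0.04 m).
It also fails if it takes over 48 s, if anything falls off the work surface, if the arm or the gripper's body presses on something with over 40 N, if the wrist force passes 120 N, or if a joint passes its speed limit or range.

### The arm

A 6-joint arm with a two-finger parallel gripper is mounted at the origin on the work surface. World frame = base frame: x ahead of the robot, y to its left, z up, the work surface at z = 0. Lengths are in m, angles in rad, forces in N, time in s.
With the tool pointing down it reaches from about 0.35 to 0.975 m from the base axis. Payload 4.9 kg.
Tool frame: the origin (TCP) lies at the very end of the fingers, on their centre line; the grasp point (between the pads) lies 19 mm behind it; z points along the fingers, x is the direction in which the jaws open and shut, and the axes are right-handed (so a half turn about z gives the same grasp; the last joint's range is limited). The gripper opens to 85 mm and grips with 20 to 120 N. Pads are 22 mm wide; open, the fingers measure 114 mm over their backs; the gripper's body (76 mm by 85 mm) begins 54 mm behind the grasp point. The pads swing forward as they close: fully open they stand 13 mm farther back than shut.
Start: joints at [-1.445, 0.053, 1.613, -0, 1.476, -0.119], TCP at [0.151, -0.606, 0.231] pointing down, gripper open.
Joint ranges: [-3.01, 3.01], [-1.01, 2.22], [0.06, 2.58], [-1.02, 4.17], [0.09, 2.62], [-3.14, 3.14]. Speed limits (rad/s): [2.57, 2.57, 3.14, 3.14, 3.14, 3.14].

### API

Orientations are given as a rotation vector (axis times angle).
In Python, from station import monitor, imaging, ticket gives the robot as it stands.
- The arm moves only by the tool step_arm, never from a script. Its argument "targets" is one flat list of numbers, 4 for each row, row after row: the shift along the tool's x, y, z in m, then the turn about the tool's z in rad. In form: [tx, ty, tz, roll, tx, ty, tz, roll, ...]. A call has 1 to 12 rows; each row is the pose to reach, as a shift and turn from the pose measured when the call began, along the tool's axes at that moment; what a row does not reach only later rows make up. A row lasts 1/12 s, in which the tool goes at most 41.7 mm and 7.16 degrees, less where a joint would pass 70% of its speed; a pose out of reach is approached as far as the arm can. A call with a gripper value outside its range is refused whole. "grip" is the finger opening in m, from 0 to 0.0854, set as the call begins (left out, the last holds). The fingers move at their own pace and stop on an object; "force" is the grip in N (left out, the last holds). Time passes only in rows, so rows that repeat a pose let the fingers close. It gives the time, the measured TCP pose, the force and the opening at its end, in the units of the state.
- monitor.get_obs(): the state, without advancing time (a new reading comes with each control period).
- imaging.get_image(name): name is "scene" or "top" or "wrist"; returns a dict with "color" (400x640x3 uint8, red, green, blue), "depth" (400x640 float32, m along the optical axis (not along the pixel's ray), 0 where there is no reading), "fov_y" (degrees; the focal length in pixels is half the picture's height over the tangent of half this angle, whatever the lens; pixels are square), "cx", "cy" (the principal point, pixels), "R" (3x3) and "t" (3): a world point X has camera coordinates R X + t. Camera axes: x right, y down, z forward; pixel columns grow to the right and rows downward; lengths in m; the calibration is good to about 2 mm. A picture is of the moment at which its call begins.
- ticket.finish_job(): hands the job in, once; it reports no verdict.
Trained networks look in a picture, given as the dict that the camera call returned (one of the last four; its "shot" number tells which), for a name from the list of things; names that differ only in an ending like _2 or _b are one class to them, and where a whole thing is asked for, a point or a joint stands for the part that bears it (a point fixed in the world has none). Each returns a list of dicts, best first, with "score" (0 to 1); they miss things now and then, are a little off and sometimes report something else, mostly with a low value. They report only what shows in the picture. A call takes as long as a camera call. They do not tell look-alikes from the thing itself.
- imaging.search_frame(name, picture): "uv" ([column, row] in pixels, amid what is visible of it).
- imaging.mark_of(name, picture): "uv" ([column, row] in pixels: a listed point, or the origin of a listed thing).
The state is a dict: "t": time; "q": joint angles; "dq": joint speeds; "effort": joint torques, N m; "tool_pos": TCP position; "tool_rot": TCP orientation; "contact_force": force on the tool from outside, world axes, zero at the start; "wrist_torque": the same for the moment, N m; "opening": finger opening in m.
Only numpy, scipy, OpenCV 4.12 (cv2) and the standard library are available. Lean on these libraries where they do the work, as an engineer would, in place of code of your own. Each camera call takes 0.05 s, during which the arm holds its last target.

## Working session

There is one attempt and no reset: what is moved stays moved. The work goes in short steps, Python scripts to look and compute and a tool call to move; the robot and the scene stay as the last step left them, time stands still between calls to the robot, and variables do not carry over. Pictures are saved under pics/ and viewed, and the job is handed in when it is done.

Besides the shell and the picture viewer there is one more tool, called after ">>>" in YAML: its name, and indented under it one key for each argument. step_arm: Moves the arm, as the interface text tells. Its arguments: {"type":"object","properties":{"targets":{"type":"array","items":{"type":"number"}},"grip":{"type":"number"},"force":{"type":"number"}},"required":["targets"]}

```bash
ls; mkdir -p pics
cat > h.py <<'E'
import numpy as np, cv2
from station import monitor, imaging, ticket
def f(p): return 200/np.tan(np.radians(p["fov_y"])/2)
def px2w(p,uv,z=None,depth=None):
    F=f(p); d=np.array([(uv[0]-p["cx"])/F,(uv[1]-p["cy"])/F,1.0])
    R=np.array(p["R"]);t=np.array(p["t"])
    c=-R.T@t; w=R.T@d
    if z is not None: s=(z-c[2])/w[2]
    else:
        s=depth if depth is not None else float(np.median(p["depth"][int(uv[1])-1:int(uv[1])+2,int(uv[0])-1:int(uv[0])+2]))
    return c+s*w
def w2px(p,X):
    c=np.array(p["R"])@np.array(X)+np.array(p["t"]); F=f(p)
    return np.array([F*c[0]/c[2]+p["cx"],F*c[1]/c[2]+p["cy"]])
def save(p,n,crop=None,s=1):
    im=p["color"][:,:,::-1]
    if crop: im=im[crop[1]:crop[3],crop[0]:crop[2]]
    cv2.imwrite("pics/"+n,cv2.resize(im,None,fx=s,fy=s,interpolation=cv2.INTER_CUBIC))
E
python3 - <<'E'
from h import *
import pickle
o=monitor.get_obs();print(o)
for n in ["scene","top"]:
    p=imaging.get_image(n);save(p,n+"0.png");pickle.dump(p,open(n+".pkl","wb"))
    for k in ["shutter_grip","half_mark","pedal_pad","pedal_base","extractor"]:
        for r in imaging.mark_of(k,p)[:3]:
            print(n,k,np.round(r["uv"],1),round(r["score"],2),np.round(px2w(p,r["uv"],z={"shutter_grip":.12,"half_mark":.12,"pedal_pad":.072}.get(k,0)),3))
E
```

```text
pics
{'t': 0.0, 'q': array([-1.44497988e+00,  5.33722272e-02,  1.61431555e+00, -2.00341903e-05,
        1.47597314e+00, -1.18994442e-01]), 'dq': array([ 0.00067938, -0.00148684, -0.00044382,  0.00074727, -0.00104653,
        0.00066135]), 'effort': array([ 4.84518150e-04, -3.93687236e+01, -3.70177674e+01,  1.75845565e-05,
        7.17350253e-03, -1.05603453e-05]), 'tool_pos': array([ 0.15140229, -0.60573977,  0.2300406 ]), 'tool_rot': array([-2.47492182e+00,  1.93269095e+00,  2.32609551e-03]), 'contact_force': array([0.10590021, 0.32415726, 0.31791892]), 'wrist_torque': array([ 0.00781853, -0.03376586, -0.05285999]), 'opening': 0.0853764206499446}
scene shutter_grip [313.6 197.7] 0.94 [ 0.52  -0.036  0.12 ]
scene half_mark [320.4 192.5] 0.94 [ 0.52  -0.001  0.12 ]
scene pedal_pad [246.5 244.1] 0.73 [ 0.476 -0.315  0.072]
scene pedal_pad [161.9 228.6] 0.63 [ 0.211 -0.48   0.072]
scene pedal_pad [260.3 259.1] 0.27 [ 0.556 -0.322  0.072]
scene pedal_base [175.4 245.4] 0.96 [ 0.25 -0.47  0.  ]
scene pedal_base [257.6 263.5] 0.69 [ 0.521 -0.314  0.   ]
scene pedal_base [320.7 192.8] 0.43 [0.444 0.076 0.   ]
scene extractor [315.3 196.7] 0.65 [0.444 0.046 0.   ]
scene extractor [319.3 212.8] 0.55 [ 0.513 -0.001  0.   ]
top shutter_grip [333.6 197.2] 0.98 [ 0.52  -0.041  0.12 ]
top half_mark [316.2 198.2] 0.9 [0.521 0.009 0.12 ]
top pedal_pad [427.  207.2] 0.79 [ 0.48  -0.316  0.072]
top pedal_pad [499.8 291.8] 0.65 [ 0.22  -0.492  0.072]
top pedal_base [477.9 284. ] 0.89 [ 0.249 -0.455  0.   ]
top pedal_base [418.1 203. ] 0.87 [ 0.51  -0.305  0.   ]
top extractor [313.3 212.8] 0.76 [0.503 0.022 0.   ]
```

View pics/scene0.png

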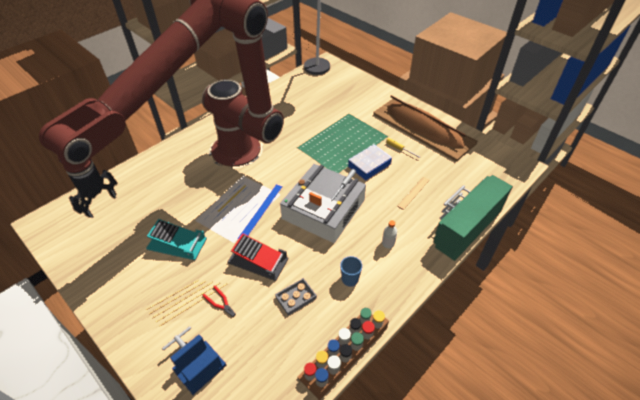

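View pics/top0.png

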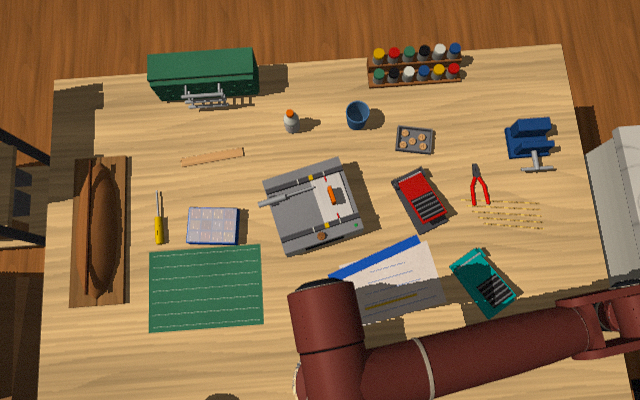

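Run:
```python
from h import *
import pickle
a=pickle.load(open("scene.pkl","rb"));b=pickle.load(open("top.pkl","rb"))
A=a["color"][140:300,130:400][:,:,::-1];B=b["color"][120:330,240:540][:,:,::-1]
cv2.imwrite("pics/sc1.png",cv2.resize(A,None,fx=2.9,fy=2.9,interpolation=2));cv2.imwrite("pics/tc1.png",cv2.resize(B,None,fx=2.6,fy=2.6,interpolation=2))
```

```text
(no output)
```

View pics/sc1.png

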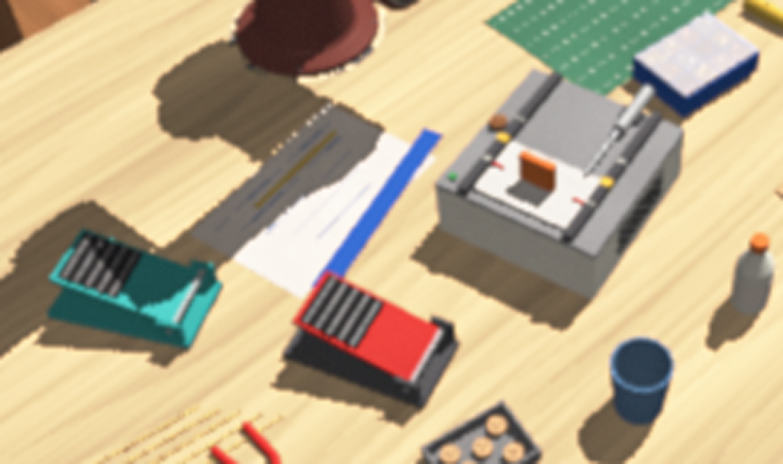

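View pics/tc1.png

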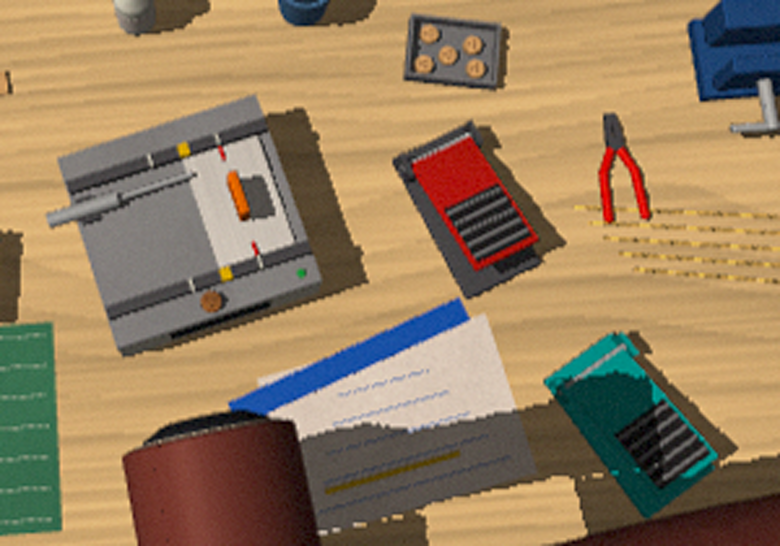

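Candidates: red pedal at top (427,207) and scene (246,244); the turquoise look-alike is at top (500,292) and scene (162,229). I choose the red one, and the crop confirms it: red plate with a black pad. The orange tab is at top (333,197); the only other orange thing is the glue cap at (291,114). Next I measure both targets precisely.

```bash
cat > meas.py <<'E'
from h import *
def cloud(p):
    F=f(p);v,u=np.mgrid[0:400,0:640];d=p["depth"]
    c=np.stack([(u-p["cx"])/F*d,(v-p["cy"])/F*d,d],-1)
    return (c-np.array(p["t"]))@np.array(p["R"])
def hsv(p): return cv2.cvtColor(p["color"],cv2.COLOR_RGB2HSV)
E
python3 - <<'E'
from meas import *
import pickle
for n in ["top","scene"]:
    p=pickle.load(open(n+".pkl","rb"));W=cloud(p);H=hsv(p)
    h,s,v=[H[...,i].astype(int) for i in range(3)]
    reg=(abs(W[...,0]-.52)<.16)&(abs(W[...,1])<.17)
    def blobs(m,name):
        k,l,st,ce=cv2.connectedComponentsWithStats(m.astype(np.uint8))
        for i in range(1,k):
            if st[i,4]>=3:
                X=W[l==i];print(n,name,st[i,4],np.round(ce[i],1),"med",np.round(np.median(X,0),3),"z",np.round([X[:,2].min(),X[:,2].max()],3))
    blobs(reg&(h>3)&(h<16)&(s>170)&(v>110),"orange")
    blobs(reg&(h>18)&(h<32)&(s>150)&(v>120)&(W[...,2]>.07),"yellow")
    blobs(reg&((h<5)|(h>172))&(s>120)&(W[...,2]>.07),"red")
    # extractor top
    m=reg&(W[...,2]>.08)&(W[...,2]<.125)
    r=cv2.minAreaRect(W[m][:,:2].astype(np.float32)*1000);print(r)
    # pedal
    reg2=(abs(W[...,0]-.5)<.13)&(abs(W[...,1]+.31)<.12)
    m=reg2&((h<6)|(h>172))&(s>150)&(W[...,2]>.02)
    print("pedal red",np.round(W[m].mean(0),3),cv2.minAreaRect(W[m][:,:2].astype(np.float32)*1000))
    m=reg2&(W[...,2]>.035);print(cv2.minAreaRect(W[m][:,:2].astype(np.float32)*1000), W[m][:,2].max())
    for uv in [(427,207)] if n=="top" else [(246,244)]: print(W[uv[1]-1:uv[1]+2,uv[0]-1:uv[0]+2].reshape(-1,3).mean(0))
E
```

```text
top orange 73 [331.2 194.3] med [ 0.525 -0.035  0.14 ] z [0.108 0.146]
top orange 37 [320.9 235.8] med [0.415 0.003 0.1  ] z [0.093 0.104]
top yellow 20 [310.3 177.1] med [0.59  0.022 0.104] z [0.098 0.109]
top yellow 22 [326.5 225. ] med [ 0.444 -0.015  0.102] z [0.096 0.105]
top red 10 [324.9 178.2] med [ 0.585 -0.021  0.098] z [0.091 0.104]
top red 9 [337.8 215.4] med [ 0.471 -0.05   0.099] z [0.093 0.105]
((511.3199768066406, 32.654510498046875), (232.1993865966797, 261.4207763671875), 14.401078224182129)
pedal red [ 0.531 -0.299  0.054] ((515.0639038085938, -307.2822265625), (148.54318237304688, 83.71468353271484), 21.094928741455078)
((522.6192016601562, -304.5996398925781), (163.83645629882812, 99.33111572265625), 22.612377166748047) 0.0856242157083562
[ 0.48093562 -0.31618209  0.07083063]
scene orange 27 [314.7 195.9] med [ 0.528 -0.039  0.138] z [0.132 0.147]
scene yellow 7 [303.4 187.1] med [ 0.446 -0.014  0.102] z [0.097 0.108]
scene yellow 6 [339.  202.5] med [0.591 0.022 0.103] z [0.1   0.105]
((509.6888427734375, 29.020553588867188), (234.48992919921875, 264.82049560546875), 14.950310707092285)
pedal red [ 0.539 -0.304  0.052] ((514.2012329101562, -309.7841796875), (146.59007263183594, 86.67098236083984), 25.103389739990234)
((520.8527221679688, -306.50762939453125), (166.94375610351562, 102.98576354980469), 21.795732498168945) 0.0852161935595853
[ 0.47550908 -0.3168985   0.07395573]
```

```bash
cat >> h.py <<'E'
from scipy.spatial.transform import Rotation as Ro
def to_tool(o,X): return Ro.from_rotvec(o["tool_rot"]).as_matrix().T@(np.array(X)-o["tool_pos"])
def roll_for(o,ang):
    R=Ro.from_rotvec(o["tool_rot"]).as_matrix()
    out=[]
    for s in (0,np.pi):
        d=np.array([np.cos(ang+s),np.sin(ang+s),0]);l=R.T@d;out.append(np.arctan2(l[1],l[0]))
    return out
E
python3 - <<'E'
from h import *
o=monitor.get_obs();R=Ro.from_rotvec(o["tool_rot"]).as_matrix();print(R.round(3))
print("above pad",to_tool(o,[.478,-.316,.12]).round(4)); print("roll tab",roll_for(o,np.pi/2+.25))
E
```

```text
[[ 0.242 -0.97   0.   ]
 [-0.97  -0.242 -0.   ]
 [ 0.    -0.    -1.   ]]
above pad [-0.2026 -0.3872  0.1113]
roll tab [np.float64(3.1363713893458467), np.float64(-0.005221264243946432)]
```

>>> step_arm:
  targets: [-0.018,-0.035,0,0,-0.037,-0.07,0,0,-0.055,-0.106,0,0,-0.074,-0.141,0.01,0,-0.092,-0.176,0.02,0,-0.11,-0.211,0.03,0,-0.129,-0.246,0.045,0,-0.147,-0.282,0.06,0,-0.166,-0.317,0.075,0,-0.184,-0.352,0.09,0,-0.2026,-0.3872,0.105,0,-0.2026,-0.3872,0.111,0]
  grip: 0
  force: 60

```text
t: 1.6
tool_pos: [0.4808, -0.3113, 0.1185]
tool_rot: [-2.479, 1.926, 0.003]
contact_force: [-0.6, -0.0, 0.2]
opening: 0.0001
```

Run:
```python
from h import *
import pickle
o=monitor.get_obs();print(o["t"],o["tool_pos"],o["opening"],o["contact_force"]);print(to_tool(o,[.478,-.316,.085]))
p=imaging.get_image("wrist");save(p,"w1.png")
for r in imaging.mark_of("pedal_pad",p): print(r, px2w(p,r["uv"],z=.072),px2w(p,r["uv"]))
p=imaging.get_image("scene");save(p,"s1.png",(180,170,340,300),4)
```

```text
1.6 [ 0.48078951 -0.31131199  0.1184607 ] 0.00013499971957532463 [-0.62483777 -0.01577435  0.17795951]
[0.00395114 0.00388586 0.03344646]
{'uv': [333.7, 233.4], 'score': 0.87} [ 0.47695528 -0.32428615  0.072     ] [ 0.47713862 -0.3242121   0.07249523]
```

View pics/w1.png

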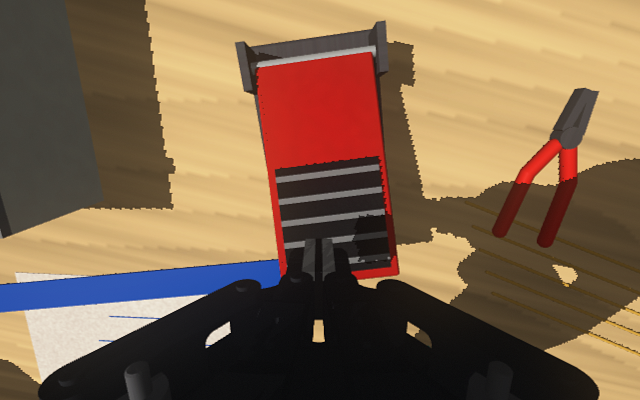

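View pics/s1.png

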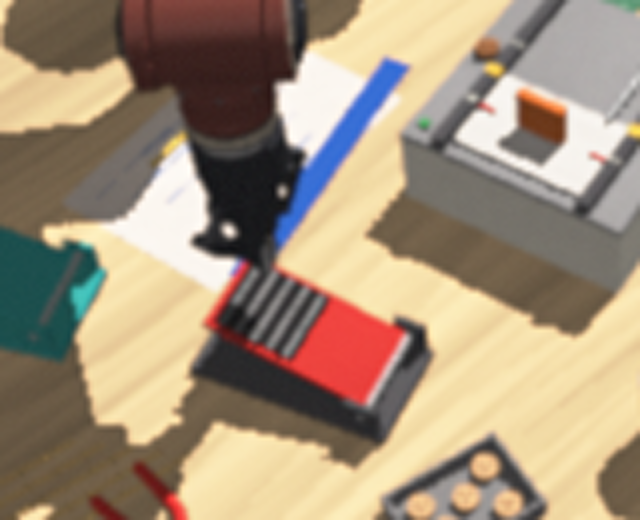

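The wrist view shows the red pedal ahead of the fingers, with the pad over columns 275-390 and rows 157-260. I aim at about (0.480, -0.320) and touch down.

Run:
```python
from h import *
o=monitor.get_obs();print(o["tool_pos"],to_tool(o,[.480,-.319,.072]),to_tool(o,[.478,-.32,.046]))
```

```text
[ 0.477772   -0.31543979  0.11962441] [ 0.0040419  -0.00136083  0.04761864] [0.00454936 0.00078556 0.07362124]
```

>>> step_arm:
  targets: [0.004,0,0.015,0,0.004,0,0.03,0,0.004,0,0.042,0,0.004,0,0.05,0,0.004,0,0.056,0,0.004,0,0.062,0,0.004,0,0.066,0,0.004,0,0.07,0,0.004,0,0.072,0]

```text
t: 2.5
tool_pos: [0.4784, -0.3215, 0.05]
tool_rot: [2.474, -1.93, -0.0]
contact_force: [-6.8, -0.8, 11.2]
opening: 0.0002
```

Run:
```python
from h import *
o=monitor.get_obs();print(o["t"],o["tool_pos"],o["contact_force"])
p=imaging.get_image("scene");save(p,"s2.png",(180,170,340,300),4)
```

```text
2.5 [ 0.47835438 -0.3215198   0.04995333] [-6.75738944 -0.77271259 11.19040702]
```

View pics/s2.png

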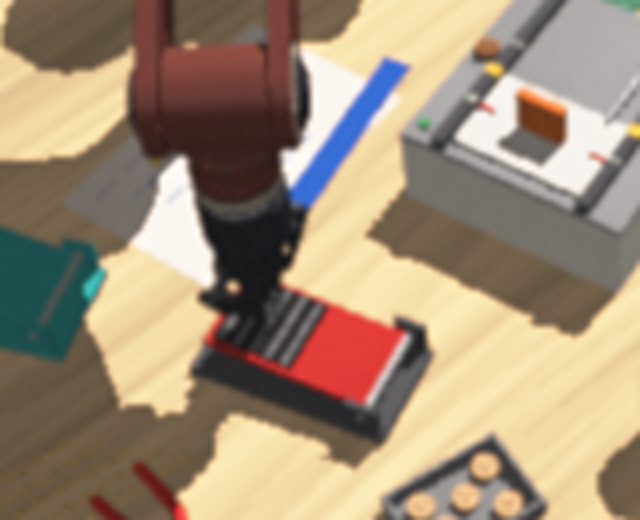

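The pedal is well down and nearly flat at (250,330) of the crop. I press on to the stop, watching the force.

>>> step_arm:
  targets: [0,0,0.003,0,0,0,0.006,0,0,0,0.007,0,0,0,0.007,0]

```text
t: 2.88
tool_pos: [0.4786, -0.3228, 0.0457]
tool_rot: [2.473, -1.931, 0.001]
contact_force: [-5.4, 3.7, 11.7]
opening: -0.0003
```

>>> step_arm:
  targets: [0,0,0.003,0,0,0,0.006,0,0,0,0.006,0,0,0,0.006,0]

```text
t: 3.22
tool_pos: [0.479, -0.3235, 0.0451]
tool_rot: [2.473, -1.932, -0.0]
contact_force: [-9.8, 10.3, 26.2]
opening: -0.0
```

The force rose to 26 N with no further motion, so this should be the stop. I check the plate slope by depth, comparing it with the first picture.

```bash
cat >> meas.py <<'E'
def slope(p):
    W=cloud(p);H=hsv(p);h,s=H[...,0].astype(int),H[...,1]
    m=(abs(W[...,0]-.54)<.08)&(abs(W[...,1]+.3)<.09)&((h<6)|(h>172))&(s>150)&(W[...,2]>.02)
    X=W[m];A=np.c_[X[:,:2],np.ones(len(X))];r=X[:,2]
    k=np.ones(len(X),bool)
    for _ in range(5):
        c=np.linalg.lstsq(A[k],r[k],rcond=None)[0];k=abs(A@c-r)<.006
    return np.arctan(np.hypot(*c[:2])),c.round(3),k.sum()
E
python3 - <<'E'
from meas import *
import pickle
for n in ("scene","top"):
    print(n,slope(pickle.load(open(n+".pkl","rb"))),slope(imaging.get_image(n)))
o=monitor.get_obs();print(o["t"],o["tool_pos"],o["contact_force"])
E
```

```text
scene (np.float64(0.2601192196984946), array([-0.249, -0.095,  0.157]), np.int64(476)) (np.float64(0.030032951926807987), array([-0.027, -0.014,  0.05 ]), np.int64(448))
top (np.float64(0.2624618029024021), array([-0.248, -0.104,  0.154]), np.int64(602)) (np.float64(1.2822968981676472), array([-3.335, -0.479,  1.804]), np.int64(53))
3.3167 [ 0.47904921 -0.32354169  0.04507683] [-10.37978895   9.2486309   25.57080372]
```

The slope went from 0.260 to 0.030, a change of about 0.23 rad, so the pedal is at its stop. Now I lift off.

>>> step_arm:
  targets: [0,0,-0.015,0,0,0,-0.035,0,0,0,-0.07,0,0,0,-0.11,0,0,0,-0.15,0,0,0,-0.17,0,0,0,-0.17,0]

```text
t: 3.9
tool_pos: [0.482, -0.3259, 0.2235]
tool_rot: [2.471, -1.932, 0.021]
contact_force: [-0.3, -0.6, 1.9]
opening: -0.0
```

Run:
```python
from meas import *
print(slope(imaging.get_image("scene")))
o=monitor.get_obs();print(o["t"],o["tool_pos"],to_tool(o,[.5275,-.035,.19]),roll_for(o,np.pi/2+.25))
```

```text
(np.float64(0.2670989733748702), array([-0.255, -0.099,  0.159]), np.int64(474))
3.95 [ 0.48082307 -0.32491093  0.2198448 ] [-0.2703642  -0.11514786  0.02760373] [np.float64(3.135128034225412), np.float64(-0.006464619364380719)]
```

The pedal is up again (slope 0.267). I go above the tab and open the gripper. Full opening is 114 mm over the backs, and half opening is enough.

>>> step_arm:
  targets: [-0.03,-0.013,0,0,-0.06,-0.026,0,0,-0.09,-0.038,0,0,-0.12,-0.051,0,0,-0.15,-0.064,0,0,-0.18,-0.077,0,0,-0.21,-0.09,0,0,-0.24,-0.102,0.01,0,-0.26,-0.11,0.02,0,-0.27,-0.115,0.028,-0.006,-0.27,-0.115,0.028,-0.006,-0.27,-0.115,0.028,-0.006]
  grip: 0.06

```text
t: 4.95
tool_pos: [0.5266, -0.0357, 0.1879]
tool_rot: [2.476, -1.923, 0.01]
contact_force: [-0.2, 0.3, 1.0]
opening: 0.0602
```

Run:
```python
from h import *
o=monitor.get_obs();print(o["t"],o["tool_pos"],o["opening"],to_tool(o,[.5275,-.035,.12]))
p=imaging.get_image("wrist");save(p,"w2.png")
for r in imaging.mark_of("shutter_grip",p)[:2]: print(r, px2w(p,r["uv"],z=.12))
for r in imaging.mark_of("half_mark",p)[:2]: print(r, px2w(p,r["uv"],z=.12))
p=imaging.get_image("scene");save(p,"s3.png",(250,120,410,250),4)
```

```text
4.95 [ 0.52658884 -0.03572629  0.18792304] 0.060210661280426264 [-0.00105777 -0.00113586  0.0679153 ]
{'uv': [318.6, 213.5], 'score': 0.55} [ 0.52734124 -0.03773687  0.12      ]
{'uv': [267.5, 213.2], 'score': 0.65} [ 0.51830025 -0.00100906  0.12      ]
{'uv': [619.7, 72.1], 'score': 0.39} [ 0.67077731 -0.20585975  0.12      ]
```

View pics/w2.png

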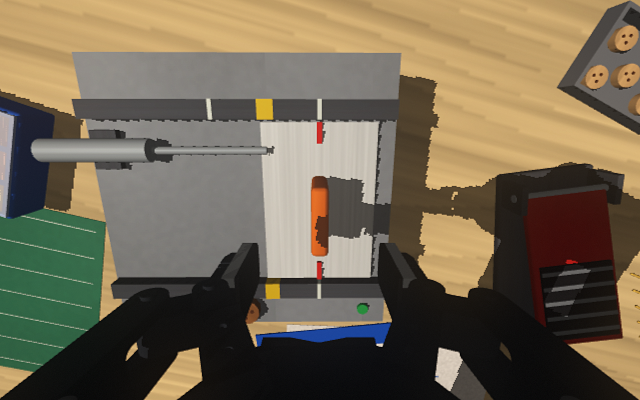

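View pics/s3.png

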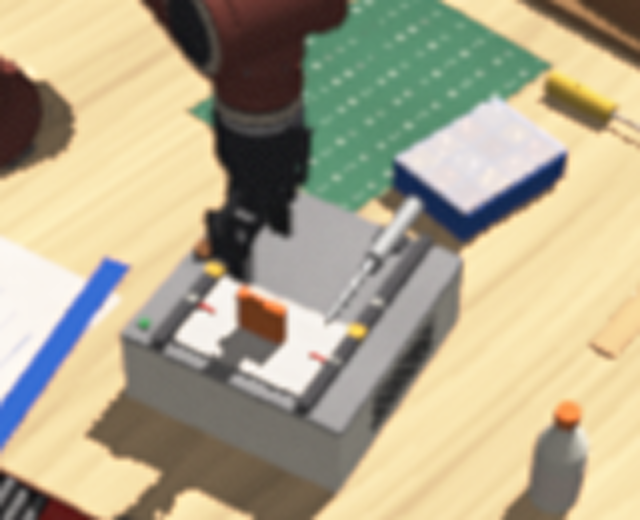

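Run:
```python
from h import *
import pickle
p=pickle.load(open("scene.pkl","rb"))
print((w2px(p,[.5266,-.0357,.188])-[250,120])*4,(w2px(p,[.5275,-.036,.14])-[250,120])*4)
o=monitor.get_obs();print(o["tool_pos"],to_tool(o,[.5275,-.036,.104]))
```

```text
[258.7229378  261.65194914] [260.05766636 299.75498298]
[ 0.52776332 -0.03678662  0.19021403] [-0.00167929  0.00030061  0.08620114]
```

>>> step_arm:
  targets: [-0.002,0,0.02,0,-0.002,0,0.04,0,-0.002,0,0.055,0,-0.002,0,0.07,0,-0.002,0,0.08,0,-0.002,0,0.086,0,-0.002,0,0.086,0,-0.002,0,0.086,0]

```text
t: 5.82
tool_pos: [0.528, -0.036, 0.1047]
tool_rot: [2.475, -1.928, 0.016]
contact_force: [0.7, 0.9, 1.0]
opening: 0.0599
```

Run:
```python
from h import *
o=monitor.get_obs();print(o["t"],o["tool_pos"],o["opening"],o["contact_force"])
p=imaging.get_image("wrist");save(p,"w3.png")
```

```text
5.8167 [ 0.52803918 -0.03599955  0.10470687] 0.059929261934965485 [0.66276663 0.86303438 1.01911291]
```

View pics/w3.png

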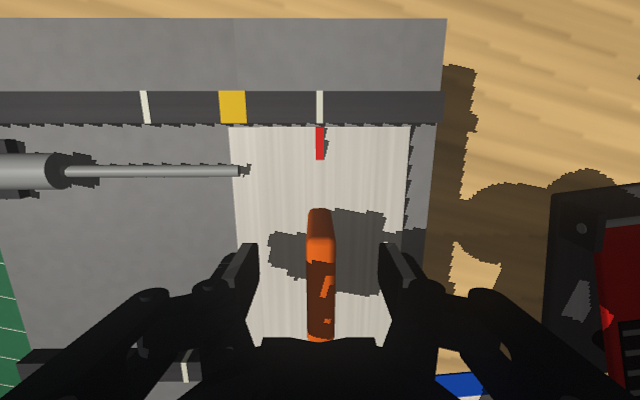

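The tab, at (320,275), stands centred between the fingers at columns 245 and 390. Now I close.

>>> step_arm:
  targets: [0,0,0,0,0,0,0,0,0,0,0,0,0,0,0,0,0,0,0,0,0,0,0,0]
  grip: 0
  force: 60

```text
t: 6.37
tool_pos: [0.5288, -0.0363, 0.106]
tool_rot: [2.476, -1.929, 0.019]
contact_force: [-0.4, -2.3, 3.1]
opening: 0.0113
```

Run:
```python
from h import *
o=monitor.get_obs();print(o["t"],o["tool_pos"],o["opening"],o["contact_force"])
d=np.array([-np.sin(.25),np.cos(.25),0])*.04
print(to_tool(o,o["tool_pos"]+d), to_tool(o,np.r_[.5175,.0035,o["tool_pos"][2]]))
```

```text
6.3667 [ 0.52884965 -0.03629601  0.10600259] 0.011349417412888186 [-0.37432519 -2.29489284  3.14035739]
[-0.03999729  0.00011074 -0.00045204] [-0.04136075  0.00126562 -0.00047325]
```

>>> step_arm:
  targets: [-0.004,0,0,0,-0.008,0,0,0,-0.013,0,0,0,-0.018,0,0,0,-0.023,0,0,0,-0.028,0,0,0,-0.032,0,0,0,-0.036,0,0,0,-0.039,0,0,0,-0.041,0,0,0,-0.041,0,0,0,-0.041,0,0,0]

```text
t: 7.37
tool_pos: [0.5189, 0.0029, 0.106]
tool_rot: [2.475, -1.927, 0.022]
contact_force: [0.3, -7.6, 2.7]
opening: 0.0108
```

Run:
```python
from meas import *
o=monitor.get_obs();print(o["t"],o["tool_pos"],o["opening"],o["contact_force"],o["dq"].round(4))
d=o["tool_pos"]-[.52885,-.0363,.106];print("along",d@[-np.sin(.25),np.cos(.25),0])
p=imaging.get_image("wrist");save(p,"w4.png")
p=imaging.get_image("scene");save(p,"s4.png",(250,120,410,250),4)
```

```text
7.3667 [0.51892967 0.00287668 0.1060095 ] 0.010776537579953753 [ 0.31855822 -7.60846285  2.73709193] [-0.0023 -0.      0.0009 -0.0001  0.0021  0.0003]
along 0.04041309572231372
```

View pics/w4.png

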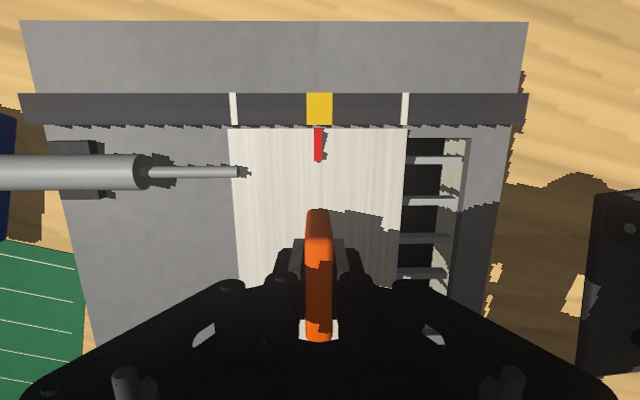

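View pics/s4.png

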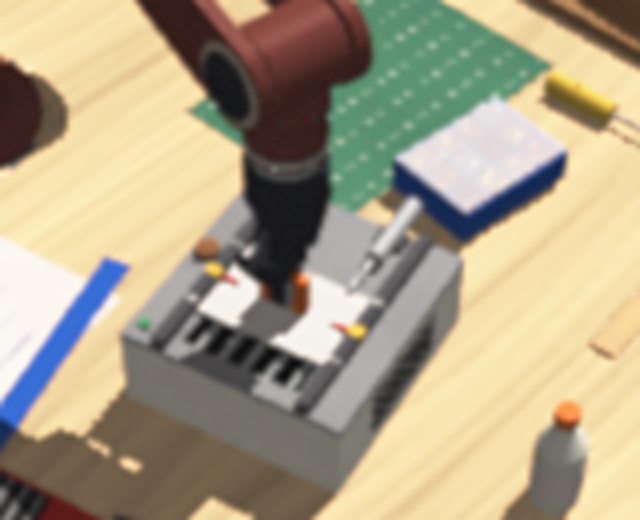

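The red pointer, at column 318, is on the centre of the yellow band (columns 307-332). I hold for over 0.5 s and check again.

>>> step_arm:
  targets: [0,0,0,0,0,0,0,0,0,0,0,0,0,0,0,0,0,0,0,0,0,0,0,0,0,0,0,0,0,0,0,0,0,0,0,0,0,0,0,0]

```text
t: 8.3
tool_pos: [0.5191, 0.0023, 0.106]
tool_rot: [2.474, -1.927, 0.024]
contact_force: [1.1, -7.5, -0.2]
opening: 0.0111
```

Run:
```python
from meas import *
o=monitor.get_obs();print(o["t"],o["tool_pos"],o["opening"],o["contact_force"],o["dq"].round(4))
d=o["tool_pos"]-[.52885,-.0363,.106];print("along",d@[-np.sin(.25),np.cos(.25),0])
p=imaging.get_image("wrist");save(p,"w5.png",(160,60,480,300),2)
p=imaging.get_image("top");save(p,"t5.png")
p=imaging.get_image("scene");print(slope(p))
o=monitor.get_obs();print(o["t"],o["tool_pos"],o["dq"].round(4))
```

```text
8.3 [0.51905073 0.00225784 0.10599892] 0.011139374186286173 [ 1.1386474  -7.50424625 -0.1532433 ] [ 0.0023  0.0009  0.0003  0.0009 -0.0031  0.0012]
along 0.03978355017535942
(np.float64(0.25296044836610976), array([-0.241, -0.094,  0.153]), np.int64(458))
8.45 [0.51904818 0.00226046 0.10601673] [-0.001  -0.0013 -0.0011  0.0006 -0.0002  0.0003]
```

View pics/w5.png

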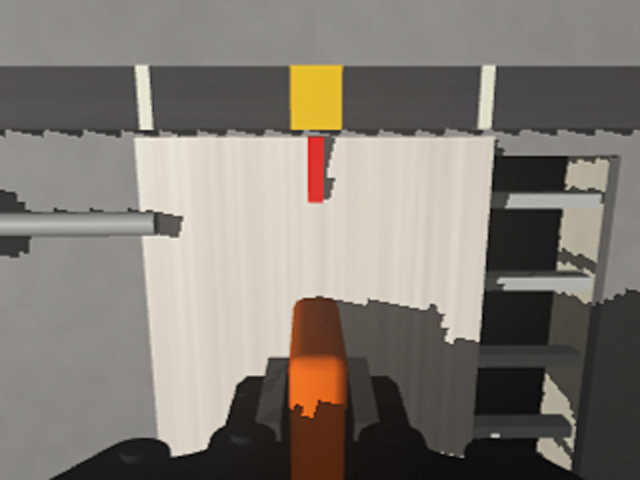

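View pics/t5.png

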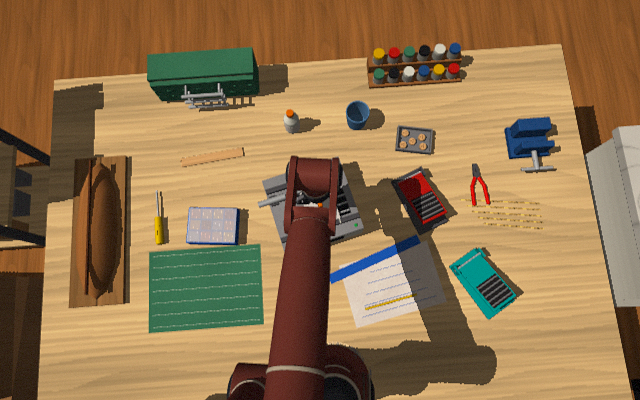

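The pointer is on the band (crop column 316, band 290-342). The hold is steady, the pedal is up, and the bystanders have not moved. Handing in.

Run:
```python
from h import *
print(ticket.finish_job());o=monitor.get_obs();print(o["t"],o["tool_pos"],o["opening"],o["contact_force"])
```

```text
the job is handed in; nothing more can be done
None
the job is handed in; nothing more can be done
```

I pressed the red pedal to its stop and let it up. I then gripped the orange tab, slid the shutter to half open, and handed the job in at about 8.5 s while still holding it there.

- **Pedal down:** the force rose to 26 N with no further motion, and the plate had turned about 0.23 rad by depth measurement in the scene camera. The same measurement from the top camera was unusable because the arm hid the plate.
- **Pedal up:** the plate slope was 0.267 rad after release and 0.253 rad at the end, against 0.260 rad at the start. That matches the rest position within the measurement noise.
- **Shutter:** the gripper travelled 39.8 mm along the slide. The red pointer on the far rail was within the yellow band, near its centre. The near-rail pointer was hidden in the last close-up.
- **Hold:** the wrist read about 7.5 N against the spring, and the arm was still to within a fraction of a millimetre over the last readings.
- **Other things on the bench:** in the last top and scene pictures nothing appeared to have moved. The deadeye was last seen in place in the scene picture taken at half open.

No check disagreed. The hand-in reports no verdict, so the final second itself is unconfirmed.

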